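Find the lid that rocks on the fittings tray and seat it

TASK

One of the four drop-in lids of the wooden fittings tray is not down in its rebate. Press on the lids with the fingertips to find the one that rocks, then push it with the fingertips until it drops fully home, so that all four lids sit flat in their places. Do not lift any lid, and leave the other things where they are.

Things in the scene. Friction and masses are not known exactly. Their poses are not given: they have to be found in the camera images.
- tray: heavy wooden fittings tray that does not move, 260 (x) x 315 (y) x 42 mm high, yaw up to 0.25 rad. Origin: centre of its underside, on the bench; x to the far side, y left, z up. Four lidded compartments centred at tray (x, y) = (+-62, +-98) mm; between left and right pairs an open trough, 72 mm wide, runs along x. Rims beside the lids are 16 mm or wider, tops at 42 mm.
- seat_a (a point): middle of the near-left compartment's rebate, at the height of its ledge (38 mm above the bench); axes as the tray's. The rebate is 103 (x) x 83 (y) mm and 4 mm deep (rim at 42 mm); the lid rests on an 8 mm wide ledge all round. The outer side rim has a 24 mm wide thumb notch beside the lid's middle.
- seat_b (a point): middle of the near-right compartment's rebate, at the height of its ledge (38 mm above the bench); axes as the tray's. The rebate is 103 (x) x 83 (y) mm and 4 mm deep (rim at 42 mm); the lid rests on an 8 mm wide ledge all round. The outer side rim has a 24 mm wide thumb notch beside the lid's middle.
- seat_c (a point): middle of the far-left compartment's rebate, at the height of its ledge (38 mm above the bench); axes as the tray's. The rebate is 103 (x) x 83 (y) mm and 4 mm deep (rim at 42 mm); the lid rests on an 8 mm wide ledge all round. The outer side rim has a 24 mm wide thumb notch beside the lid's middle.
- seat_d (a point): middle of the far-right compartment's rebate, at the height of its ledge (38 mm above the bench); axes as the tray's. The rebate is 103 (x) x 83 (y) mm and 4 mm deep (rim at 42 mm); the lid rests on an 8 mm wide ledge all round. The outer side rim has a 24 mm wide thumb notch beside the lid's middle.
- lid_a: plain wooden drop-in lid of the near-left compartment, 100 (x) x 80 (y) x 9 mm, about 55 g, no knob. Origin: centre of its underside; axes as the tray's. Home: underside at 38 mm, top at 47 mm, play 1.5 mm on each side. Three lids are home; one, any of the four, is 4 to 6 mm off its seat in x and also in y, in any of the four diagonal directions.
- lid_b: plain wooden drop-in lid of the near-right compartment, 100 (x) x 80 (y) x 9 mm, about 55 g, no knob. Origin: centre of its underside; axes as the tray's. Home: underside at 38 mm, top at 47 mm, play 1.5 mm on each side. The misplaced lid lies level, two adjoining edges up on the rim, 4 mm too high.
- lid_c: plain wooden drop-in lid of the far-left compartment, 100 (x) x 80 (y) x 9 mm, about 55 g, no knob. Origin: centre of its underside; axes as the tray's. Home: underside at 38 mm, top at 47 mm, play 1.5 mm on each side. The misplaced lid, pressed near one of the two edges not on the rim or their corner, dips there by 2 to 4 mm; let go, it falls back level.
- lid_d: plain wooden drop-in lid of the far-right compartment, 100 (x) x 80 (y) x 9 mm, about 55 g, no knob. Origin: centre of its underside; axes as the tray's. Home: underside at 38 mm, top at 47 mm, play 1.5 mm on each side. The misplaced lid drops in when slid back over its seat, by a fingertip against a raised edge or a light press and drag on its top.
- wax_jar: glass jar with a steel cap, 48 mm diameter, 62 mm high, standing in the tray's trough near the far end. Origin: centre of its underside, 6 mm above the bench; a bystander.
- driver: small screwdriver with a wooden handle, 155 mm long, 25 mm high, lying along x in the tray's trough near the near end; origin under its middle; a bystander.
- tape_roll: roll of brown tape, 96 mm diameter, 38 mm high, lying flat beyond the tray; origin: centre of its underside; a bystander.
- strop_green: wooden block with a green polishing face, 150 x 50 x 19 mm, to the right of the tray; origin: centre of its underside; a bystander.
- wood_block: pale wood block, 95 x 55 x 30 mm, to the left of the tray; origin: centre of its underside; a bystander.
- lead_weight: dark round paperweight with a small knob, 60 mm diameter, 42 mm high, to the left of the tray; origin: centre of its underside; a bystander.
- phone: black phone, 147 x 71 x 8 mm, to the right of the tray; origin: centre of its underside; a bystander.
Things that resemble listed ones, but are neither listed nor needed, are in the scene too. What is shaped like the lid_c but yellow is not meant.

How it is judged:
On the way, in this order (a step that is already met when the one before it is completed fails the run):
1. the lid that is out of place rocks (tilts more than 0.02 rad) under the fingertips (((contact force between the fingers and lid_a above 0.3 N and angle between lid_a's own z axis and vertical above 0.02 rad) or (contact force between the fingers and lid_b above 0.3 N and angle between lid_b's own z axis and vertical above 0.02 rad) or (contact force between the fingers and lid_c above 0.3 N and angle between lid_c's own z axis and vertical above 0.02 rad) or (contact force between the fingers and lid_d above 0.3 N and angle between lid_d's own z axis and vertical above 0.02 rad))), for 0.03 s.
2. all four lids are home (z of each of lid_a, lid_b, lid_c, lid_d in the frame of tray below 0.0395 m and angle between each of lid_a, lid_b, lid_c, lid_d's own z axis and vertical below 0.015 rad), for 0.2 s.
At the end, for the whole second after the job is handed in: all four lids lie in their rebates: underside less than 39.5 mm above the tray's underside (home is 38 mm), tilt under 0.015 rad, at rest (all of step 2 and linear speed of each of lid_a, lid_b, lid_c, lid_d below 0.01 m/s); the robot touches nothing.
It fails at once if a lid is lifted: its middle rises more than 10 mm above its home height (z of any of lid_a, lid_b, lid_c, lid_d in the frame of tray above 0.048 m).
It fails at once if a lid is carried or shoved more than 30 mm from where it started (distance of any of lid_a, lid_b, lid_c, lid_d from where it was at the start of the episode above 0.03 m).
It fails at once if one of the other things on the bench or in the trough is moved more than 20 mm (distance of any of wax_jar, driver, tape_roll, strop_green, wood_block, lead_weight, phone from where it was at the start of the episode above 0.02 m).
It also fails if it takes over 67 s, if anything falls off the work surface, if the arm or the gripper's body presses on something with over 40 N, if the wrist force passes 120 N, or if a joint passes its speed limit or range.

ROBOT

A 6-joint arm with a two-finger parallel gripper is mounted at the origin on the work surface. World frame = base frame: x ahead of the robot, y to its left, z up, the work surface at z = 0. Lengths are in m, angles in rad, forces in N, time in s.
With the tool pointing down it reaches from about 0.225 to 0.875 m from the base axis. Payload 3.4 kg.
Tool frame: the origin (TCP) lies between the finger pads; the fingertips stand 19 mm ahead of it and the grasp point (between the pads) is the TCP; z points along the fingers, y is the line along which they close (so a half turn about z gives the same grasp; the last joint's range is limited). The gripper opens to 85 mm and grips with 20 to 120 N. Pads are 22 mm wide; open, the fingers measure 114 mm over their backs; the gripper's body (76 mm by 85 mm) begins 54 mm behind the grasp point. The pads swing forward as they close: fully open they stand 13 mm farther back than shut.
Start: joints at [-1.326, 0.276, 1.505, -0, 1.361, -0.121], TCP at [0.206, -0.537, 0.25] pointing down, gripper open.
Joint ranges: [-2.89, 2.89], [-0.75, 2.08], [0.22, 2.7], [-1.18, 4.32], [0.11, 2.71], [-2.7, 2.7]. Speed limits (rad/s): [2.57, 2.57, 3.14, 3.14, 3.14, 3.14].

INTERFACE

Orientations are given as a unit quaternion [w, x, y, z].
In Python, from rig import get_state, imaging, ticket gives the robot as it stands. The module is installed in compiled form; this text tells all that it offers.
- The arm moves only by the shell command python3 -m inch 'ROWS' [FORCE]. ROWS is JSON, a list of rows, each an object with "claw": the opening, from -1 (shut) to 1 (fully open); "travel": the shift along the world's x, y, z in units of 200 mm (1.0 is 200 mm), a list of three; "turn": the turn about the world's z in units of 180 degrees (1.0 is 180 degrees). A call has 1 to 5 rows; each row is the pose to reach, as a shift and turn from the pose commanded when the call began, turning the shorter way round; what a row does not reach only later rows make up. A row lasts 1/10 s, in which the tool goes at most 50 mm and 8.59 degrees, less where a joint would pass 70% of its speed; a pose out of reach is approached as far as the arm can. A call with a number of a shift or a turn outside -1 to 1 is refused whole. A call with a gripper value outside its range is refused whole. The fingers move at their own pace and stop on an object; FORCE is the grip in N (left out, the last holds). Time passes only in rows, so rows that repeat a pose let the fingers close. It gives the time, the measured TCP pose, the force, the opening and the grip force at its end, in the units of the state.
- get_state(): the state, without advancing time (a new reading comes with each control period).
- imaging.get_image(name): name is "scene" or "top" or "wrist"; returns the picture (400x640x3 uint8, red, green, blue); there is no depth.
- imaging.camera_params(name): a dict with "camera_matrix" (3x3 intrinsics, pixels), "k1" (the pictures are not rectified: a ray, as slopes to the right and down, at radius r is drawn at 1 + k1 r^2 times it, then the intrinsics apply), "cam_to_world" (4x4, takes a point from camera to world coordinates); the wrist camera has in their place "T_tool_cam" (4x4, takes a point from camera to tool coordinates, whose origin is the TCP and whose axes are the flange's). Camera axes: x right, y down, z forward; pixel columns grow to the right and rows downward; lengths in m; the calibration is good to about 2 mm. A picture is of the moment at which its call begins: read the wrist's pose just before it. camera_params takes no time and is no camera call.
- ticket.sign_off(): hands the job in; it is judged then, once.
The state is a dict: "clock": time; "qpos": joint angles; "qd": joint speeds; "effort": joint torques, N m; "position": TCP position; "ee_rot": TCP orientation; "contact_force": force on the tool from outside, world axes, zero at the start; "moment": the same for the moment, N m; "width": finger opening in m; "gripper_force": force on a finger pad.
Only numpy, scipy, OpenCV 4.12 (cv2) and the standard library are available. Lean on these libraries where they do the work, as an engineer would, in place of code of your own. Each camera call takes 0.05 s, during which the arm holds its last target. There are 200 camera calls.

## Working session

There is one attempt and no reset: what is moved stays moved. The work goes in short steps, Python scripts to look and compute and a shell command to move; the robot and the scene stay as the last step left them, time stands still between calls to the robot, and variables do not carry over. Pictures are saved under pics/ and viewed, at most 10 in all, crops included, and the job is handed in when it is done.

```bash
mkdir -p pics; python3 - <<'E'
from rig import get_state, imaging
import cv2,json
s=get_state();print(s['clock'],s['position'],s['ee_rot'],s['width'])
for n in('top','scene'):
    im=imaging.get_image(n);cv2.imwrite(f'pics/{n}0.png',im[:,:,::-1]);p=imaging.camera_params(n);print(n,{k:(v.tolist() if hasattr(v,'tolist') else v) for k,v in p.items()})
E
```

```text
0.0 [ 0.20555341 -0.53648365  0.24943334] [-9.08163169e-04  9.83321201e-01  1.81875197e-01 -5.25275655e-05] 0.08568967601965025
top {'camera_matrix': [[413.9650397133011, 0.0, 316.16105728381683], [0.0, 413.9650397133011, 203.39484417544367], [0.0, 0.0, 1.0]], 'k1': -0.016125019957928376, 'cam_to_world': [[0.004186106108670267, -0.9966314979155922, 0.08190319821698014, 0.48268063508561876], [-0.9998242840324718, -0.005667932650218907, -0.017868284708613274, 0.02100863738737671], [0.018272317165658882, -0.08181400798149162, -0.9964801004151574, 1.2194540979970272], [0.0, 0.0, 0.0, 1.0]]}
scene {'camera_matrix': [[456.4667050897028, 0.0, 322.6979071323286], [0.0, 456.4667050897028, 197.84443637447737], [0.0, 0.0, 1.0]], 'k1': -0.10195018363340656, 'cam_to_world': [[-0.5670862586683354, 0.4901536261097074, -0.6619385153026335, 1.462489010981505], [0.8235927249465659, 0.347591596136355, -0.44819092551107187, 0.5846123961037827], [0.010401857749453654, -0.7993306606823526, -0.6008013783676549, 0.8612918815469671], [0.0, 0.0, 0.0, 1.0]]}
```

View pics/top0.png

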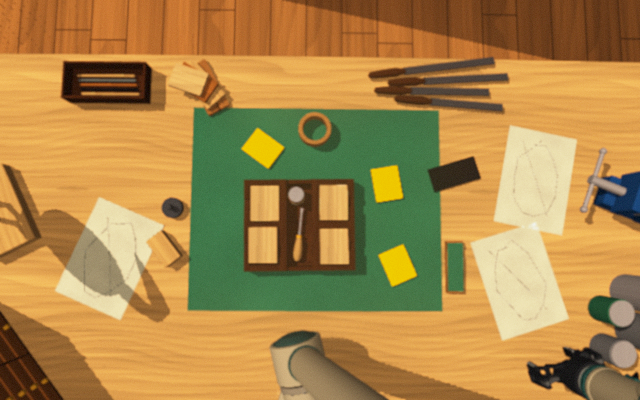

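View pics/scene0.png

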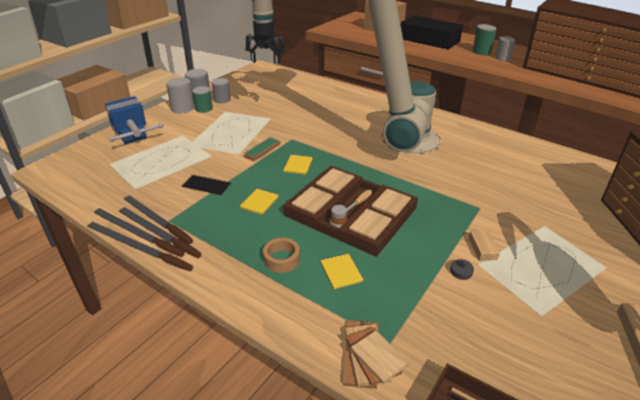

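The top view shows the tray with corners at about (245,181), (354,180), (355,270), (246,271). The lids are near (265,203), (333,202), (264,245) and (334,245), with the jar at (296,194) and the driver at (299,235). The lid at (334,245), near-right, looks slightly shifted. I'll measure it.

```bash
cat > h.py <<'E'
import numpy as np, cv2
from rig import get_state, imaging
from scipy.spatial.transform import Rotation as R
def cam(n):
    p=imaging.camera_params(n)
    if n=='wrist':
        s=get_state();q=s['ee_rot'];T=np.eye(4);T[:3,:3]=R.from_quat([q[1],q[2],q[3],q[0]]).as_matrix();T[:3,3]=s['position'];T=T@np.array(p['T_tool_cam'])
    else: T=np.array(p['cam_to_world'])
    return np.array(p['camera_matrix']),p['k1'],T
def ray(c,px):
    K,k1,T=c
    u=cv2.undistortPoints(np.array(px,float).reshape(-1,1,2),K,np.array([k1,0,0,0,0.]))[:,0]
    return T[:3,3],np.c_[u,np.ones(len(u))]@T[:3,:3].T
def onz(c,px,z):
    o,d=ray(c,px);return o+d*((z-o[2])/d[:,2])[:,None]
def proj(c,P):
    K,k1,T=c;M=np.linalg.inv(T);r,_=cv2.Rodrigues(M[:3,:3])
    return cv2.projectPoints(np.array(P,float).reshape(-1,1,3),r,M[:3,3],K,np.array([k1,0,0,0,0.]))[0][:,0]
def tri(c1,p1,c2,p2):
    o1,d1=ray(c1,[p1]);o2,d2=ray(c2,[p2]);d1,d2=d1[0],d2[0]
    t=np.linalg.lstsq(np.c_[d1,-d2],o2-o1,rcond=None)[0];a,b=o1+d1*t[0],o2+d2*t[1]
    return (a+b)/2,np.linalg.norm(a-b)
E
python3 - <<'E'
from h import *
c=cam('top')
cr=onz(c,[(245,181),(354,180),(355,270),(246,271)],.042);print(cr.round(4),cr.mean(0))
im=cv2.imread('pics/top0.png');h=cv2.cvtColor(im,cv2.COLOR_BGR2HSV)
g=im[175:280,238:362]
m=((im[:,:,2]>150)&(h[:,:,1]<170)).astype('uint8');m[:175]=0;m[280:]=0;m[:,:238]=0;m[:,362:]=0
n,l,st,ce=cv2.connectedComponentsWithStats(m)
for i in range(1,n):
    if st[i,4]>300:
        k=cv2.findContours((l==i).astype('uint8'),0,2)[0][0];b=cv2.minAreaRect(k)
        print(st[i],b,onz(c,[b[0]],.047).round(4))
# triangulate: jar-independent height check with tray corners in scene image
c2=cam('scene')
for a,b in [((245,181),(376,243+6)),((354,180),(284,207)),((246,271),(417,198))]: print(tri(c,a,c2,b))
p=imaging.camera_params('wrist');print(np.array(p['T_tool_cam']).round(3),p['camera_matrix'])
E
```

```text
[[ 0.6426  0.2037  0.042 ]
 [ 0.6475 -0.1086  0.042 ]
 [ 0.3914 -0.1106  0.042 ]
 [ 0.3877  0.1963  0.042 ]] [0.51728992 0.04521785 0.042     ]
[ 250  185   29   36 1033] ((264.0, 202.5), (35.0, 28.0), 90.0) [[0.5808 0.148  0.047 ]]
[ 319  184   29   36 1018] ((333.0, 201.5), (35.0, 28.0), 90.0) [[ 0.5847 -0.0479  0.047 ]]
[ 248  227   29   36 1042] ((262.0, 244.5), (35.0, 28.0), 90.0) [[0.4621 0.1519 0.047 ]]
[ 319  228   30   36 1030] ((333.5, 245.5), (35.0, 29.0), 90.0) [[ 0.4601 -0.0494  0.047 ]]
(array([0.64520881, 0.20575796, 0.02478857]), np.float64(0.0013480842191447115))
(array([ 0.64809388, -0.1079162 ,  0.02736334]), np.float64(0.005298027091694055))
(array([0.38600067, 0.19958492, 0.03304497]), np.float64(0.0042779704681412695))
[[-0.001 -0.946 -0.325  0.084]
 [ 1.    -0.001  0.    -0.001]
 [-0.    -0.325  0.946 -0.123]
 [ 0.     0.     0.     1.   ]] [[326.51340415   0.         322.78580175]
 [  0.         326.51340415 201.0009353 ]
 [  0.           0.           1.        ]]
```

```bash
python3 -m inch '[{"claw":-1,"travel":[0.58,1,0],"turn":-0.117},{"claw":-1,"travel":[0.58,1,0],"turn":-0.117},{"claw":-1,"travel":[0.58,1,0],"turn":-0.117},{"claw":-1,"travel":[0.58,1,0],"turn":-0.117},{"claw":-1,"travel":[0.58,1,0],"turn":-0.117}]'
python3 -m inch '[{"claw":-1,"travel":[0.58,1,0],"turn":0},{"claw":-1,"travel":[0.58,1,0],"turn":0},{"claw":-1,"travel":[0.58,1,0],"turn":0},{"claw":-1,"travel":[0.58,1,0],"turn":0},{"claw":-1,"travel":[0.58,1,0],"turn":0}]'
python3 -m inch '[{"claw":-1,"travel":[0.54,0.9,0],"turn":0},{"claw":-1,"travel":[0.54,0.9,0],"turn":0},{"claw":-1,"travel":[0.54,0.9,0],"turn":0},{"claw":-1,"travel":[0.54,0.9,0],"turn":0},{"claw":-1,"travel":[0.54,0.9,0],"turn":0}]'
python3 - <<'E'
from h import *
s=get_state();print(s['clock'],s['position'],s['ee_rot'],s['width'])
np.save('w0.npy',np.array(cam('wrist'),object),allow_pickle=True)
cv2.imwrite('pics/w0.png',imaging.get_image('wrist')[:,:,::-1])
E
```

```text
clock: 0.6
position: [0.3223, -0.3336, 0.25]
ee_rot: [-0.001, 1.0, -0.0, -0.0]
contact_force: [0.1, 0.1, 0.3]
width: 0.0122
gripper_force: 0.0
clock: 1.1
position: [0.4384, -0.1339, 0.2501]
ee_rot: [-0.001, 1.0, 0.0, 0.0]
contact_force: [0.8, 0.5, 0.4]
width: 0.0003
gripper_force: 0.0
clock: 1.6
position: [0.5477, 0.0475, 0.2496]
ee_rot: [-0.001, 1.0, 0.001, 0.0]
contact_force: [-0.1, -1.1, -0.3]
width: 0.0002
gripper_force: 0.0
1.6 [0.54765564 0.04749436 0.24964197] [-1.18799191e-03  9.99998165e-01  1.45412457e-03  3.78739748e-04] 0.00018841011764916555
```

View pics/w0.png

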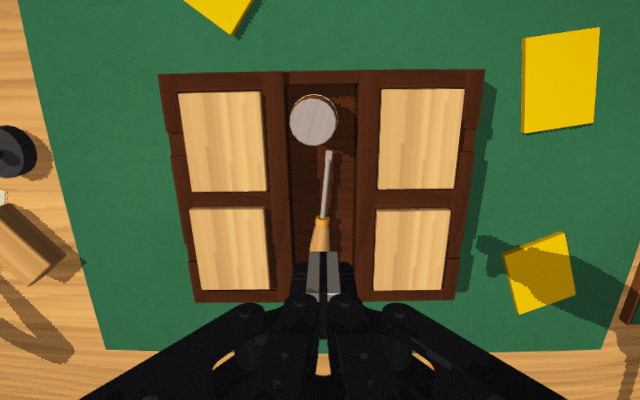

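The wrist view shows all four lids clearly. Tray corners are at (160,75), (485,69), (455,299) and (195,302), with lids at about (223,142), (421,139), (231,250) and (412,250). Next I fit the tray and lid positions.

```bash
cat > m.py <<'E'
from h import *
def run(c,f,f2=None):
    im=cv2.imread(f);g=cv2.cvtColor(im,cv2.COLOR_BGR2GRAY);h=cv2.cvtColor(im,cv2.COLOR_BGR2HSV)
    t=cv2.cornerSubPix(g,np.float32([(160,75),(485,69),(455,299),(195,302)]).reshape(-1,1,2),(4,4),(-1,-1),(3,40,.01))[:,0]
    P=onz(c,t,.042);print(t.round(1).tolist(),P[:,:2].round(4).tolist())
    print('sides',[np.linalg.norm(P[i]-P[(i+1)%4]).round(4) for i in range(4)])
    o=P.mean(0);e=(P[0]+P[1]-P[2]-P[3])[:2];e2=(P[0]+P[3]-P[1]-P[2])[:2]
    yaw=np.arctan2(e[1],e[0]);yaw2=np.arctan2(-e2[0],e2[1]);print('tray',o.round(4),yaw,yaw2)
    y=(yaw+yaw2)/2;Rm=np.array([[np.cos(y),np.sin(y)],[-np.sin(y),np.cos(y)]])
    m=((im[:,:,2]>140)&(h[:,:,1]<150)).astype('uint8');n,l,st,ce=cv2.connectedComponentsWithStats(m)
    for i in range(1,n):
        if 4000<st[i,4]<12000 and 170<ce[i,0]<480 and 80<ce[i,1]<300:
            k=cv2.findContours((l==i).astype('uint8'),0,1)[0];k=max(k,key=len)
            b=cv2.minAreaRect(((onz(c,k[:,0],.047)[:,:2]-o[:2])@Rm.T*1000).astype('float32'));print(ce[i].round(),np.round(b[0],1),np.round(b[1],1),b[2])
if __name__=='__main__': run(np.load('w0.npy',allow_pickle=True),'pics/w0.png')
E
python3 m.py
```

```text
[[157.10000610351562, 73.80000305175781], [484.79998779296875, 68.69999694824219], [453.6000061035156, 299.3999938964844], [194.6999969482422, 302.20001220703125]] [[0.6471, 0.2083], [0.6522, -0.1055], [0.3931, -0.1094], [0.3881, 0.204]]
sides [np.float64(0.3138), np.float64(0.2592), np.float64(0.3135), np.float64(0.2591)]
tray [0.5201 0.0493 0.042 ] 0.01596126683787731 0.016190018466730433
[419. 138.] [ 61.9 -97.2] [99.2 80.1] 0.05147336423397064
[224. 141.] [61.8 98. ] [79.2 99.4] 89.84538269042969
[230. 248.] [-57.2 103.6] [ 80.1 101. ] 89.84172058105469
[410. 249.] [-60.9 -97.1] [ 80.1 100.5] 89.96792602539062
```

Lid_a (near-left) is off its seat by about (+5, +5.5) mm, so its far and left edges are up on the rim. The tray sides fit 314 x 259 mm, which confirms the scale. I'll press near its near-right corner.

```bash
python3 -m inch '[{"claw":-1,"travel":[-0.3,0.2,0],"turn":0},{"claw":-1,"travel":[-0.61,0.4,0],"turn":0},{"claw":-1,"travel":[-0.61,0.4,-0.25],"turn":0},{"claw":-1,"travel":[-0.61,0.4,-0.5],"turn":0},{"claw":-1,"travel":[-0.61,0.4,-0.7],"turn":0}]'
python3 -m inch '[{"claw":-1,"travel":[0,0,-0.08],"turn":0},{"claw":-1,"travel":[0,0,-0.12],"turn":0},{"claw":-1,"travel":[0,0,-0.12],"turn":0}]'
python3 - <<'E'
from h import *
s=get_state();print(s['position'],s['contact_force'])
cv2.imwrite('pics/w1.png',imaging.get_image('wrist')[:,:,::-1])
E
```

```text
clock: 2.15
position: [0.4221, 0.1225, 0.1141]
ee_rot: [0.0, 1.0, -0.0, 0.001]
contact_force: [1.3, -0.7, -0.8]
width: 0.0001
gripper_force: 0.0
clock: 2.45
position: [0.4233, 0.122, 0.0899]
ee_rot: [0.0, 1.0, -0.001, -0.001]
contact_force: [0.1, -0.9, 0.3]
width: 0.0001
gripper_force: 0.0
[0.423322   0.12200494 0.08990007] [ 0.12597518 -0.87802273  0.32713801]
```

View pics/w1.png

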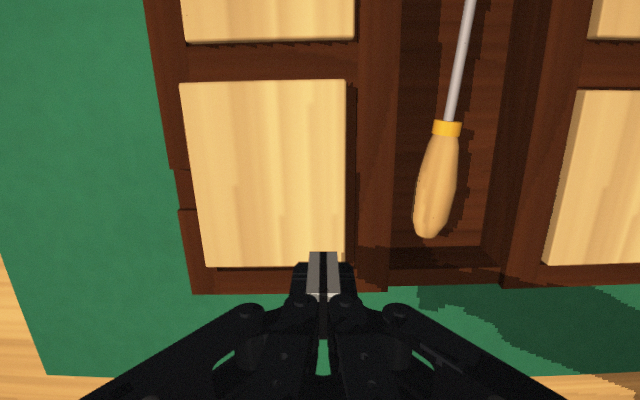

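The lid's free near-right corner is just under the fingertips, and a gap shows along its right side at column 350. I'll shift inward slightly and press.

```bash
python3 -m inch '[{"claw":-1,"travel":[0.015,0.025,-0.05],"turn":0},{"claw":-1,"travel":[0.015,0.025,-0.08],"turn":0},{"claw":-1,"travel":[0.015,0.025,-0.09],"turn":0},{"claw":-1,"travel":[0.015,0.025,-0.1],"turn":0},{"claw":-1,"travel":[0.015,0.025,-0.1],"turn":0}]'
```

```text
clock: 3.0
position: [0.4267, 0.1279, 0.0703]
ee_rot: [0.0, 1.0, -0.001, -0.0]
contact_force: [0.1, -0.2, -0.4]
width: 0.0003
gripper_force: 0.0
```

```bash
python3 -m inch '[{"claw":-1,"travel":[0,0,-0.005],"turn":0},{"claw":-1,"travel":[0,0,-0.01],"turn":0},{"claw":-1,"travel":[0,0,-0.015],"turn":0},{"claw":-1,"travel":[0,0,-0.015],"turn":0}]'
```

```text
clock: 3.4
position: [0.427, 0.1279, 0.0678]
ee_rot: [0.0, 1.0, -0.001, 0.0]
contact_force: [-0.9, -1.1, 3.2]
width: 0.0001
gripper_force: 1.8
```

```bash
python3 -m inch '[{"claw":-1,"travel":[0,0,-0.005],"turn":0},{"claw":-1,"travel":[0,0,-0.008],"turn":0},{"claw":-1,"travel":[0,0,-0.008],"turn":0}]'
python3 - <<'E'
from h import *
s=get_state();print(s['position'],s['contact_force'])
cv2.imwrite('pics/w2.png',imaging.get_image('wrist')[:,:,::-1])
E
```

```text
clock: 3.7
position: [0.427, 0.1279, 0.0673]
ee_rot: [0.0, 1.0, -0.001, 0.0]
contact_force: [-3.9, -0.8, 15.0]
width: 0.0001
gripper_force: 7.8
[0.42702686 0.12792775 0.06731341] [-3.91991143 -0.80984109 14.98969754]
```

View pics/w2.png

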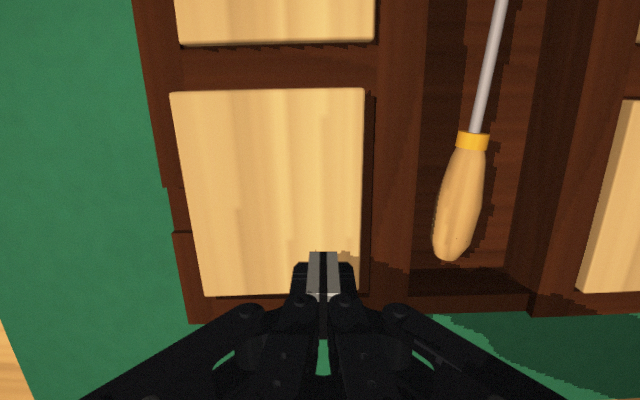

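The lid stops hard about 3 mm below its raised height, with 15 N on the fingertip, so it has rocked. I'll ease to a light press and drag it towards −x and −y.

```bash
python3 -m inch '[{"claw":-1,"travel":[0,0,0.002],"turn":0},{"claw":-1,"travel":[-0.008,-0.008,0.002],"turn":0},{"claw":-1,"travel":[-0.016,-0.016,0.002],"turn":0},{"claw":-1,"travel":[-0.024,-0.026,0.002],"turn":0},{"claw":-1,"travel":[-0.028,-0.03,0.002],"turn":0}]'
python3 - <<'E'
from h import *
s=get_state();print(s['position'],s['contact_force'])
cv2.imwrite('pics/w3.png',imaging.get_image('wrist')[:,:,::-1])
E
```

```text
clock: 4.25
position: [0.4222, 0.1221, 0.0667]
ee_rot: [-0.0, 1.0, -0.001, 0.001]
contact_force: [1.5, 1.5, 3.6]
width: -0.0003
gripper_force: 1.9
[0.42220202 0.12210555 0.06670543] [1.50061679 1.47374154 3.64128476]
```

View pics/w3.png

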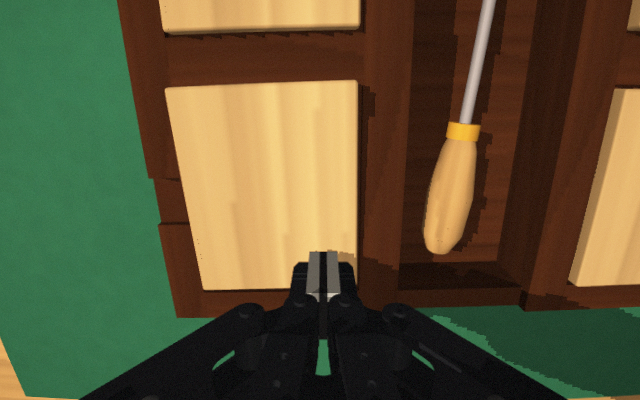

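The lid moved with the fingers and the gap at its right side has closed. I'll go back up to the survey pose and measure again.

```bash
python3 -m inch '[{"claw":-1,"travel":[0,0,0.2],"turn":0},{"claw":-1,"travel":[0,0,0.4],"turn":0},{"claw":-1,"travel":[0.1,-0.1,0.6],"turn":0},{"claw":-1,"travel":[0.3,-0.2,0.75],"turn":0},{"claw":-1,"travel":[0.5,-0.3,0.92],"turn":0}]' | head -2
python3 -m inch '[{"claw":-1,"travel":[0.13,-0.07,0],"turn":0},{"claw":-1,"travel":[0.13,-0.07,0],"turn":0},{"claw":-1,"travel":[0.13,-0.07,0],"turn":0}]' | head -2
python3 - <<'E'
from h import *
import m
c=cam('wrist');im=imaging.get_image('wrist')
cv2.imwrite('pics/w4.png',im[:,:,::-1]);m.run(c,'pics/w4.png')
E
```

```text
clock: 4.8
position: [0.5139, 0.0647, 0.2453]
clock: 5.1
position: [0.5391, 0.0511, 0.2428]
[[160.0, 75.0], [485.0, 69.0], [455.0, 299.0], [194.6999969482422, 299.3999938964844]] [[0.637, 0.2045], [0.6412, -0.0999], [0.3875, -0.1042], [0.3881, 0.2045]]
sides [np.float64(0.3045), np.float64(0.2538), np.float64(0.3087), np.float64(0.2488)]
tray [0.5134 0.0512 0.042 ] 0.008826973034461616 0.005730976632665617
[425. 128.] [ 69.5 -98.6] [99.2 80.3] 0.8465380668640137
[224. 133.] [67.6 96.5] [99.5 79.3] 0.5366342663764954
[236. 245.] [-52.5  96.7] [99.9 79.9] 1.7570767402648926
[416. 243.] [-53.8 -99.4] [99.9 80. ] 0.47231313586235046
```

View pics/w4.png

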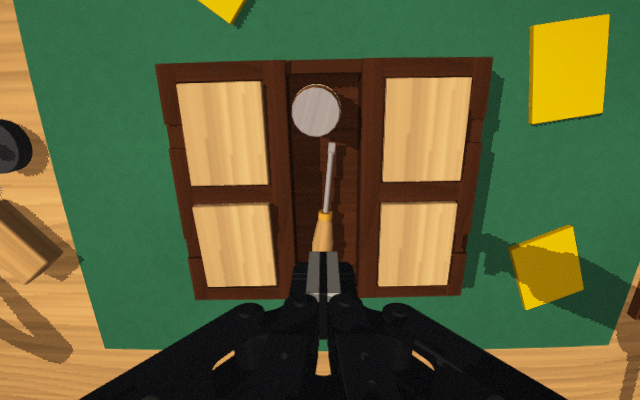

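The four lids are at about (224,133), (425,128), (236,245) and (416,243), and lid_a looks a little rotated. My corner seeds were stale for this view, so I'll remeasure against the tray frame already found.

```bash
sed -i 's/def run(c,f,f2=None)/def run(c,f,s0)/; s/np.float32(\[(160,75).*(195,302)\])/np.float32(s0)/' m.py; sed -i '/__main__/d' m.py; python3 - <<'E'
import m
m.run(m.cam('wrist'),'pics/w4.png',[(156,65),(492,58),(463,294),(195,299)])
E
```

```text
[[154.5, 63.79999923706055], [492.70001220703125, 56.79999923706055], [459.79998779296875, 295.0], [194.6999969482422, 299.3999938964844]] [[0.6461, 0.2088], [0.6513, -0.1051], [0.3924, -0.1089], [0.3873, 0.2048]]
sides [np.float64(0.3139), np.float64(0.259), np.float64(0.3138), np.float64(0.2588)]
tray [0.5193 0.0499 0.042 ] 0.014975046344302636 0.016422269072374266
[425. 128.] [ 62.2 -97.3] [99.2 80.3] 0.4047086238861084
[224. 133.] [61.9 97.8] [99.5 79.3] 0.08887681365013123
[236. 245.] [-58.2  99. ] [99.9 79.9] 1.3126565217971802
[416. 243.] [-61.1 -97.1] [100.  80.] 0.036744583398103714
```

Lid_a now sits within play in y, but is still about 3 mm too far in x and yawed about 1.3°, so its far edge is still up on the rim. I'll press near the near edge, right of the middle, and drag towards −x.

```bash
python3 -m inch '[{"claw":-1,"travel":[-0.25,0.18,0],"turn":0},{"claw":-1,"travel":[-0.5,0.36,0],"turn":0},{"claw":-1,"travel":[-0.55,0.39,-0.25],"turn":0},{"claw":-1,"travel":[-0.55,0.39,-0.5],"turn":0},{"claw":-1,"travel":[-0.55,0.39,-0.7],"turn":0}]' | head -3
python3 -m inch '[{"claw":-1,"travel":[0,0,-0.08],"turn":0},{"claw":-1,"travel":[0,0,-0.1],"turn":0},{"claw":-1,"travel":[0,0,-0.1],"turn":0}]'
```

```text
clock: 5.65
position: [0.4269, 0.1306, 0.1034]
ee_rot: [-0.0, 1.0, 0.001, 0.0]
clock: 5.95
position: [0.429, 0.1297, 0.0839]
ee_rot: [0.0, 1.0, -0.001, -0.001]
contact_force: [1.3, -0.7, 1.0]
width: -0.0003
gripper_force: 0.0
```

```bash
python3 -m inch '[{"claw":-1,"travel":[0,0,-0.05],"turn":0},{"claw":-1,"travel":[0,0,-0.07],"turn":0},{"claw":-1,"travel":[0,0,-0.075],"turn":0},{"claw":-1,"travel":[0,0,-0.08],"turn":0},{"claw":-1,"travel":[0,0,-0.08],"turn":0}]'
```

```text
clock: 6.45
position: [0.4303, 0.1294, 0.0684]
ee_rot: [0.0, 1.0, -0.001, 0.0]
contact_force: [0.4, 0.9, 0.1]
width: 0.0002
gripper_force: 0.0
```

```bash
python3 -m inch '[{"claw":-1,"travel":[0,0,-0.004],"turn":0},{"claw":-1,"travel":[0,0,-0.008],"turn":0},{"claw":-1,"travel":[0,0,-0.008],"turn":0}]'
```

```text
clock: 6.75
position: [0.4303, 0.1295, 0.0671]
ee_rot: [0.0, 1.0, -0.001, 0.0]
contact_force: [-1.7, -0.4, 3.3]
width: 0.0
gripper_force: 1.9
```

```bash
python3 -m inch '[{"claw":-1,"travel":[0,0,-0.003],"turn":0},{"claw":-1,"travel":[0,0,-0.004],"turn":0},{"claw":-1,"travel":[0,0,-0.004],"turn":0}]'
```

```text
clock: 7.05
position: [0.4304, 0.1295, 0.0669]
ee_rot: [0.0, 1.0, -0.001, 0.001]
contact_force: [-2.6, -0.6, 10.9]
width: -0.0001
gripper_force: 5.5
```

```bash
python3 -m inch '[{"claw":-1,"travel":[-0.006,0,0],"turn":0},{"claw":-1,"travel":[-0.012,0,0],"turn":0},{"claw":-1,"travel":[-0.018,0,0],"turn":0},{"claw":-1,"travel":[-0.024,0,0],"turn":0},{"claw":-1,"travel":[-0.024,0,0],"turn":0}]'
```

```text
clock: 7.55
position: [0.4255, 0.1295, 0.066]
ee_rot: [-0.0, 1.0, -0.001, 0.0]
contact_force: [3.1, 0.1, 9.5]
width: -0.0
gripper_force: 5.8
```

The fingertip is now at 47 mm, which is the home height of the lid's top. I'll check from above.

```bash
python3 -m inch '[{"claw":-1,"travel":[0,0,0.2],"turn":0},{"claw":-1,"travel":[0,0,0.4],"turn":0},{"claw":-1,"travel":[0.1,-0.1,0.6],"turn":0},{"claw":-1,"travel":[0.3,-0.2,0.75],"turn":0},{"claw":-1,"travel":[0.5,-0.3,0.92],"turn":0}]' | head -1
python3 -m inch '[{"claw":-1,"travel":[0.1,-0.09,0],"turn":0},{"claw":-1,"travel":[0.1,-0.09,0],"turn":0},{"claw":-1,"travel":[0.1,-0.09,0],"turn":0},{"claw":-1,"travel":[0.1,-0.09,0],"turn":0}]' | head -2
python3 - <<'E'
from h import *
import m
c=cam('wrist');im=imaging.get_image('wrist')
cv2.imwrite('pics/w5.png',im[:,:,::-1])
# seeds: previous tray world corners
s=m.proj(c,[(.6466,.2086,.042),(.6518,-.1053,.042),(.3928,-.1092,.042),(.3877,.2044,.042)]);m.run(c,'pics/w5.png',s)
E
```

```text
clock: 8.05
clock: 8.45
position: [0.5363, 0.0556, 0.2425]
[[158.89999389648438, 60.20000076293945], [498.0, 53.70000076293945], [464.5, 292.8999938964844], [198.10000610351562, 297.29998779296875]] [[0.6469, 0.2083], [0.652, -0.1054], [0.3934, -0.1098], [0.3882, 0.2042]]
sides [np.float64(0.3137), np.float64(0.2586), np.float64(0.3141), np.float64(0.2587)]
tray [0.5201 0.0493 0.042 ] 0.0163912499693032 0.016420871691817
[430. 125.] [ 61.9 -97.1] [99.2 80.3] 0.10095717012882233
[228. 129.] [61.7 98. ] [79.1 99.3] 89.79620361328125
[420. 241.] [-61.3 -96.9] [ 80. 100.] 89.74335479736328
[240. 244.] [-60.2  98.4] [79.  99.6] 89.77222442626953
```

View pics/w5.png

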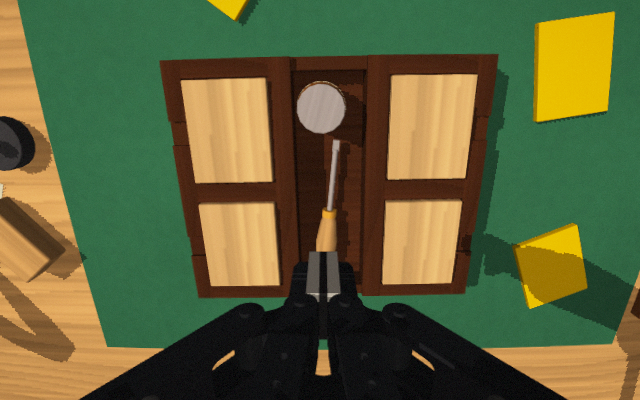

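Lid_a is now at (-60.2, 98.4) with no yaw, inside the ±1.5 mm play. I'll confirm it by pressing its far edge, where the top should be firm at 47 mm.

```bash
python3 -m inch '[{"claw":-1,"travel":[-0.1,0.22,0],"turn":0},{"claw":-1,"travel":[-0.2,0.45,0],"turn":0},{"claw":-1,"travel":[-0.2,0.45,-0.25],"turn":0},{"claw":-1,"travel":[-0.2,0.45,-0.5],"turn":0},{"claw":-1,"travel":[-0.2,0.45,-0.7],"turn":0}]' | head -2
python3 -m inch '[{"claw":-1,"travel":[0,0,-0.06],"turn":0},{"claw":-1,"travel":[0,0,-0.11],"turn":0},{"claw":-1,"travel":[0,0,-0.13],"turn":0},{"claw":-1,"travel":[0,0,-0.13],"turn":0},{"claw":-1,"travel":[0,0,-0.13],"turn":0}]'
```

```text
clock: 9.0
position: [0.4955, 0.1462, 0.1019]
clock: 9.5
position: [0.4994, 0.1452, 0.0792]
ee_rot: [-0.0, 1.0, -0.001, 0.002]
contact_force: [-0.6, -0.8, 0.3]
width: -0.0
gripper_force: 0.0
```

```bash
python3 -m inch '[{"claw":-1,"travel":[-0.03,0,-0.03],"turn":0},{"claw":-1,"travel":[-0.03,0,-0.05],"turn":0},{"claw":-1,"travel":[-0.03,0,-0.055],"turn":0},{"claw":-1,"travel":[-0.03,0,-0.058],"turn":0},{"claw":-1,"travel":[-0.03,0,-0.058],"turn":0}]'
```

```text
clock: 10.0
position: [0.4923, 0.1451, 0.0662]
ee_rot: [0.0, 1.0, -0.001, 0.0]
contact_force: [-0.6, 0.3, 0.6]
width: 0.0001
gripper_force: 0.0
```

```bash
python3 -m inch '[{"claw":-1,"travel":[0,0,-0.003],"turn":0},{"claw":-1,"travel":[0,0,-0.006],"turn":0},{"claw":-1,"travel":[0,0,-0.009],"turn":0},{"claw":-1,"travel":[0,0,-0.009],"turn":0}]'
```

```text
clock: 10.4
position: [0.4924, 0.1451, 0.066]
ee_rot: [0.0, 1.0, -0.001, 0.0]
contact_force: [-3.8, 0.2, 12.4]
width: -0.0002
gripper_force: 6.2
```

The far edge is firm at 47 mm as well, so lid_a is home. I'll retreat straight up and hand in.

```bash
python3 -m inch '[{"claw":-1,"travel":[0,0,0.1],"turn":0},{"claw":-1,"travel":[0,0,0.3],"turn":0},{"claw":-1,"travel":[0,0,0.5],"turn":0},{"claw":-1,"travel":[0,0,0.5],"turn":0},{"claw":-1,"travel":[0,0,0.5],"turn":0}]' | head -4
python3 -c "
from rig import ticket;print(ticket.sign_off())"
```

```text
clock: 10.9
position: [0.4927, 0.1452, 0.1653]
ee_rot: [-0.0, 1.0, -0.001, 0.001]
contact_force: [0.3, -0.3, 0.5]
the job is handed in; nothing more can be done
None
```

Lid_a (near-left) was the one out of place: it rocked under the press, was dragged home in two passes, and its top measured firm at 47 mm near both ends; the job is handed in (10.9 s on the clock), with no verdict shown.

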